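# Clamp the tin and set the ink dispenser's valve two turns open

### The job

Get the ink dispenser ready for a fill: slide the clamp jaw up gently until it nips the empty tin firmly against the fixed jaw under the spout, and leave it there. Then take the valve's crank handle, close the wheel clockwise until it meets its stop, and back it off exactly two full turns from the stop. Finish with the handle still gripped, ready to shut off, and leave everything else on the table where it is.

Things in the scene. Friction and masses are not known exactly. Their poses are not given: they have to be found in the camera images.
- dispenser: Fixed ink dispenser: grey base plate 220 x 540 x 12 mm; steel pressure pot (172 wide, 162 high, gauge to 210 mm) at rear right, brass valve with red handwheel in front of it, pipe to the left ending in a gooseneck spout over a tin clamp. Origin on the table: x to the rear, y left along pipe and clamp track, z up. Valve axis at x 0, y -130 mm; spout at x 0, y 110; track at x 0, y 170 to 285.
- spout_tip (a point): Underside of the brass spout, 24 mm wide, 104 mm above the table; the steel gooseneck above it, 18 mm thick, comes from the valve's side and tops out 149 mm above the table. The nipped tin stands centred below it.
- fixed_jaw: Aluminium vee jaw (120 degree vee, 50 mm high) fixed to the plate beside the spout on the valve's side. Origin at the bottom of the vee, on the plate's top. A tin seated in it has its centre 48.5 mm from this origin, along the dispenser's +y.
- clamp_jaw: Sliding aluminium vee jaw left of the tin, axes as the dispenser; slides along its y, to -y to close, 62 mm in all, about 4 N friction, stays where left. Origin at the bottom of its 120 degree vee on the plate's top (12 mm above the table), 48.5 mm from the centre of a nipped tin. Upright black knob 24 mm thick, 50 mm tall: axis 36.5 mm along +y from the origin, top 110 mm above the table.
- tin: Loose empty open steel ink tin, 84 mm in diameter, 80 mm high, 0.1 to 0.2 kg, standing on the base plate between the jaws, at first 4 to 18 mm short of the fixed jaw. Origin at the centre of its underside. It dents above 45 N.
- valve_wheel (a joint): Angle of the red handwheel, rad: 0 at the closed stop, growing as it opens (anticlockwise seen from above), 6.283 a turn, four turns in all; at first 1.5 to 6. Turning takes about 2 N at the handle. At 0 the handle is on the dispenser's -x side of the valve axis. The stop is firm: the handle then goes no further clockwise.
- wheel_hub (a point): Centre of the handwheel on the vertical valve axis, 152 mm above the table, in the plane of the rim (127 mm outside diameter, top 160 mm above the table). A threaded spindle rises in it 2.5 mm a turn as the valve opens.
- crank_handle: Black upright crank handle on the wheel's rim: a sleeve 21 mm in diameter and 48 mm tall that revolves freely on its own pin, so it can be carried round without turning the hand. Its axis is 56 mm from the wheel's axis. Origin at the centre of its lower end, 165 mm above the table.
- handle_mid (a point): Middle of the crank handle's sleeve, on its axis, 189 mm above the table (24 mm above its lower end).
- tin_lid: Bystander: the tin's steel lid, a disc 84 mm in diameter, 6 mm thick, lying on the front of the base plate. Origin under its centre.
- blue_ink_tin: Bystander: full closed tin with blue band, 100 mm in diameter, 100 mm high, to the right. Origin under its centre.
- magenta_ink_tin: Bystander: full closed tin with magenta band, 84 mm in diameter, 80 mm high, to the right. Origin under its centre.
- ink_knife: Bystander: ink knife 240 mm long, wooden handle along its -x, on the mixing sheet to the left. Origin under the join of handle and blade.
- ink_roller: Bystander: rubber hand roller, 100 mm wide, with a wooden handle along its -x, 190 mm long in all, to the left. Origin under the neck.
- tape_roll: Bystander: roll of buff tape, 90 mm in diameter, 25 mm high, near the robot on the right. Origin under its centre.
- loupe: Bystander: stand loupe, 42 mm in diameter, 42 mm high, to the left. Origin under its centre.
- spanner: Bystander: flat steel spanner 160 mm long, lying to the right. Origin under its centre.
Mind the look-alikes: they are no part of the job. Leave any green look-alike of the tin alone.

How it is judged:
On the way, in this order (a step that is already met when the one before it is completed fails the run):
1. the sliding jaw presses the tin against the fixed jaw with more than 2.5 N, the tin within 10 mm of centred under the spout (contact force between clamp_jaw and tin above 2.5 N and contact force between fixed_jaw and tin above 1.5 N and horizontal distance between tin and spout_tip below 0.01 m), for 0.2 s.
2. the valve is closed to its stop (within 0.06 rad) (value of joint valve_wheel below 0.06 rad), for 0.2 s.
At the end, for the whole second after the job is handed in: The valve is two turns (12.57 rad, within 0.2 rad) open from its stop; the fingers grip the crank handle (over 3 N, grasp point within 14 mm of its axis and 30 mm of its middle); the tin is upright, still nipped by both jaws (over 1 N at each), within 10 mm of centred under the spout (value of joint valve_wheel between 12.366 and 12.766 rad and contact force between the fingers and crank_handle above 3 N and horizontal distance between the grasp point and handle_mid below 0.014 m and distance between the grasp point and handle_mid below 0.03 m and horizontal distance between tin and spout_tip below 0.01 m and contact force between each of clamp_jaw, fixed_jaw and tin above 1 N and angle between tin's own z axis and vertical below 0.1 rad); the arm keeps its last pose, push and grip.
It fails at once if the tin is dented: squeezed by the jaw with more than 45 N (contact force between clamp_jaw and tin above 45 N).
It fails at once if a bystander is pushed more than 20 mm from its place (distance of any of tin_lid, blue_ink_tin, magenta_ink_tin, ink_knife, ink_roller, tape_roll, loupe, spanner from where it was at the start of the episode above 0.02 m).
It also fails if it takes over 72 s, if anything falls off the work surface, if the arm or the gripper's body presses on something with over 40 N, if the wrist force passes 120 N, or if a joint passes its speed limit or range.

### The arm

A 7-joint arm with a two-finger parallel gripper is mounted at the origin on the work surface. World frame = base frame: x ahead of the robot, y to its left, z up, the work surface at z = 0. Lengths are in m, angles in rad, forces in N, time in s.
With the tool pointing down it reaches from about 0.35 to 0.9 m from the base axis. Payload 7.2 kg.
Tool frame: the origin (TCP) lies midway between the tips of the shut fingers; the grasp point (between the pads) lies bot.pinch_z behind it (bot.pinch_z is the distance from the TCP to the grasp point, in m); z points along the fingers, y is the line along which they close (so a half turn about z gives the same grasp; the last joint's range is limited). The gripper opens to 85 mm and grips with 20 to 120 N. Pads are 22 mm wide; open, the fingers measure 114 mm over their backs; the gripper's body (76 mm by 85 mm) begins 54 mm behind the grasp point. The pads swing forward as they close: fully open they stand 13 mm farther back than shut.
Start: joints at [-1.266, 0.411, -0.013, 1.596, 0.006, 1.134, -0.082], TCP at [0.228, 0.582, 0.231] pointing down, gripper open.
Joint ranges: [-2.95, 2.95], [-0.29, 1.99], [-1.47, 1.44], [0.14, 2.54], [-1.03, 4.17], [0.13, 1.85], [-2.86, 2.86]. Speed limits (rad/s): [2.39, 2.39, 3.01, 3.01, 3.14, 3.14, 3.14].

### API

Orientations are given as a rotation vector (axis times angle).
In Python, from rig import bot gives the robot as it stands.
- The arm moves only by the tool drive_tool, never from a script. Its argument "series" is a list of rows, each an object of numbers: "dx", "dy", "dz": the shift along the tool's x, y, z in cm; "turn": the turn about the tool's z in degrees. A call has exactly 8 rows; each row shifts and turns the commanded pose from where the row before left it, along the tool's axes as they then stand; what a row does not reach is not made up. A row lasts 1/10 s, in which the tool goes at most 50 mm and 8.59 degrees, less where a joint would pass 70% of its speed; a pose out of reach is approached as far as the arm can. A call is refused whole if a number of a shift passes 5 or a number of a turn 8.59, either way. A call with a gripper value outside its range is refused whole. "fingers" is the gripper command: -1 is fully open, 1 is shut, values between are in proportion, set as the call begins (left out, the last holds). The fingers move at their own pace and stop on an object; "squeeze" is the grip in N (left out, the last holds). Time passes only in rows, so rows that do not move let the fingers close, or fill a call up. It gives the time, the measured TCP pose, the force, the opening and the grip force at its end, in the units of the state.
- bot.get_obs(): the state, without advancing time (a new reading comes with each control period).
- bot.snapshot(name): name is "side" or "top" or "wrist"; returns a dict with "image" (420x560x3 uint8, blue, green, red), "fx", "fy", "cx", "cy" (pixels), "D" ([k1, k2, p1, p2, k3] as OpenCV has them; the pictures are not rectified), "rvec" (rotation vector, rad) and "tvec" (3), from world to camera coordinates, as OpenCV has them. Camera axes: x right, y down, z forward; pixel columns grow to the right and rows downward; lengths in m; the calibration is good to about 2 mm. A picture is of the moment at which its call begins. There is no depth.
- bot.hand_in(): hands the job in; it is judged then, once.
The state is a dict: "clock": time; "joints": joint angles; "dq": joint speeds; "joint_torque": joint torques, N m; "position": TCP position; "ee_rot": TCP orientation; "wrist_force": force on the tool from outside, world axes, zero at the start; "wrist_torque": the same for the moment, N m; "grip_width": opening from 0.0 (shut) to 1.0 (fully open); "grasp_force": force on a finger pad.
Only numpy, scipy, OpenCV 4.12 (cv2) and the standard library are available. Lean on these libraries where they do the work, as an engineer would, in place of code of your own. Each camera call takes 0.05 s, during which the arm holds its last target. There are 200 camera calls.

## Working session

There is one attempt and no reset: what is moved stays moved. The work goes in short steps, Python scripts to look and compute and a tool call to move; the robot and the scene stay as the last step left them, time stands still between calls to the robot, and variables do not carry over. Pictures are saved under pics/ and viewed, at most 10 in all, crops included, and the job is handed in when it is done.

Besides the shell and the picture viewer there is one more tool, called after "Emit:" as name(argument=value, ...) on one line, values as JSON. drive_tool: Moves the arm, as the interface text tells. Its arguments: {"type":"object","properties":{"series":{"type":"array"},"fingers":{"type":"number"},"squeeze":{"type":"number"}},"required":["series"]}

```bash
mkdir -p pics; cat > h.py <<'E'
import numpy as np, cv2
from rig import bot
def ray(s,u,v):
    K=np.array([[s['fx'],0,s['cx']],[0,s['fy'],s['cy']],[0,0,1.]])
    p=cv2.undistortPoints(np.array([[[u,v]]],float),K,np.array(s['D'],float))[0,0]
    R=cv2.Rodrigues(np.array(s['rvec'],float))[0];t=np.array(s['tvec'],float)
    return -R.T@t, R.T@np.array([p[0],p[1],1.])
def onz(s,u,v,z):
    c,d=ray(s,u,v); return c+d*(z-c[2])/d[2]
def proj(s,P):
    K=np.array([[s['fx'],0,s['cx']],[0,s['fy'],s['cy']],[0,0,1.]])
    return cv2.projectPoints(np.array(P,float).reshape(-1,3),np.array(s['rvec'],float),np.array(s['tvec'],float),K,np.array(s['D'],float))[0][:,0]
E
python3 - <<'E'
from h import *
a=bot.snapshot('top');b=bot.snapshot('side')
import pickle;pickle.dump((a,b),open('s0.pkl','wb'))
cv2.imwrite('pics/top0.png',a['image']);cv2.imwrite('pics/side0.png',b['image'])
print(bot.get_obs(),bot.pinch_z)
for s in(a,b):print(ray(s,280,210))
E
```

```text
{'clock': 0.1, 'joints': array([-1.26617852,  0.41182095, -0.0127198 ,  1.59694067,  0.00560525,
        1.13427973, -0.0821589 ]), 'dq': array([ 1.27520627e-03, -2.22163707e-03,  9.94735306e-04, -1.60236892e-03,
       -1.44071212e-03, -7.17602573e-04,  6.66239879e-07]), 'joint_torque': array([ 3.48168389e-03, -6.01822686e+01,  6.84595630e-01, -3.00082862e+01,
        1.40590081e-02,  6.31859642e-03, -9.89286264e-06]), 'position': array([0.22752581, 0.58165373, 0.23054452]), 'ee_rot': array([-5.82089917e-01, -3.08702984e+00,  2.20484780e-03]), 'wrist_force': array([-0.39576735,  0.13796779, -0.23433867]), 'wrist_torque': array([-0.05270889,  0.01319624, -0.01514361]), 'grasp_force': 0.0, 'grip_width': 0.9993119195565525} 0.0187
(array([ 0.17588773, -0.0072445 ,  1.74920377]), array([ 0.21068015,  0.01185968, -0.97756981]))
(array([0.34194875, 0.98563876, 1.357037  ]), array([ 0.08547059, -0.61087882, -0.78711638]))
```

View pics/top0.png

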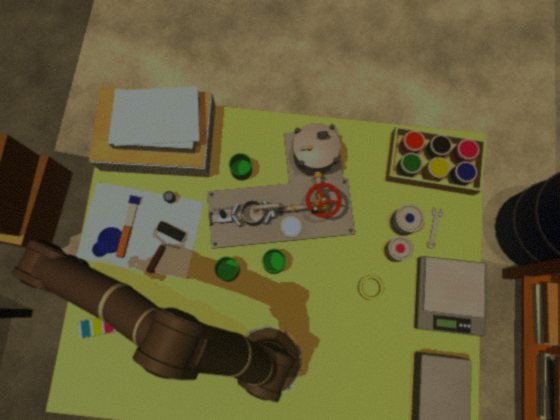

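View pics/side0.png

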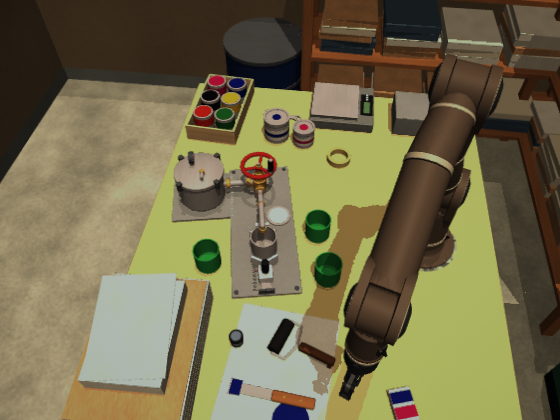

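Top view: the dispenser plate spans (208–355, 178–248), the red wheel is at (323,201), and the tin and clamp are at about (255,212) and (230,213). Side view: wheel (258,165), tin (263,240), knob (265,267). Look-alikes are the green tins at top (240,166), (228,268), (274,261), the blue and magenta tins at (408,219) and (400,248), and the bare lid at (290,226). I choose the steel tin under the spout, the knob on the track, and the black sleeve on the red rim. Next is one close crop to check.

```bash
python3 - <<'E'
from h import *
import pickle;a,b=pickle.load(open('s0.pkl','rb'))
A=cv2.resize(a['image'][165:260,200:365],None,fx=4.8,fy=3.1,interpolation=3) if 0 else cv2.resize(a['image'][170:255,205:360],None,fx=3.5,fy=3.5,interpolation=3)
B=cv2.resize(b['image'][140:300,225:305],None,fx=3,fy=3,interpolation=3)
A=np.clip(A.astype(float)*1.6,0,255).astype(np.uint8)
H=max(len(A),len(B));o=np.zeros((H,A.shape[1]+B.shape[1],3),np.uint8);o[:len(A),:A.shape[1]]=A;o[:len(B),A.shape[1]:]=B
cv2.imwrite('pics/crop0.png',o);print(o.shape)
for n,s in(('top',a),('side',b)):
    h=cv2.cvtColor(s['image'],cv2.COLOR_BGR2HSV)
    m=(((h[...,0]<6)|(h[...,0]>174))&(h[...,1]>180)&(h[...,2]>80)).astype(np.uint8)
    k,l,st,c=cv2.connectedComponentsWithStats(cv2.dilate(m,np.ones((2,2))))
    for i in range(1,k):
        if st[i,4]>60:
            x,y,w,hh=st[i,:4]; ys,xs=np.where((l==i)&(m>0))
            hull=cv2.convexHull(np.c_[xs,ys].astype(np.int32)); e=cv2.fitEllipse(hull) if len(hull)>4 else None
            print(n,st[i],e,e and onz(s,*e[0],.16))
# plate corner holes approx (top)
for u,v in((212,245),(352,233),(209,192),(350,180)): print(onz(a,u,v,.012))
E
```

```text
(480, 782, 3)
top [406 132  18  18 251] ((414.0315856933594, 139.9959259033203), (15.93071174621582, 16.737628936767578), 116.68510437011719) [ 0.82497736 -0.43585471  0.16      ]
top [460 141  18  17 245] ((468.0435791015625, 148.54859924316406), (15.329097747802734, 16.613540649414062), 115.17733001708984) [ 0.81353418 -0.62739747  0.16      ]
top [306 183  36  36 499] ((323.32647705078125, 199.70339965820312), (33.86418914794922, 34.80535125732422), 102.7659683227539) [ 0.57140853 -0.13392399  0.16      ]
side [195 106  17  12 170] ((202.6620635986328, 110.84456634521484), (10.65510368347168, 15.987611770629883), 80.48472595214844) [ 0.8237791  -0.37691298  0.16      ]
side [195 118  17  10 107] ((202.35809326171875, 121.19287872314453), (9.945332527160645, 16.872220993041992), 99.74687957763672) [ 0.81139913 -0.31989114  0.16      ]
side [241 152  36  28 497] ((258.0481262207031, 165.26853942871094), (27.01121711730957, 35.25300979614258), 85.99497985839844) [ 0.57137261 -0.12524936  0.16      ]
[0.38973257 0.25141275 0.012     ]
[ 0.49224382 -0.26397359  0.012     ]
[0.59032904 0.29060878 0.012     ]
[ 0.69687071 -0.2404833   0.012     ]
```

View pics/crop0.png

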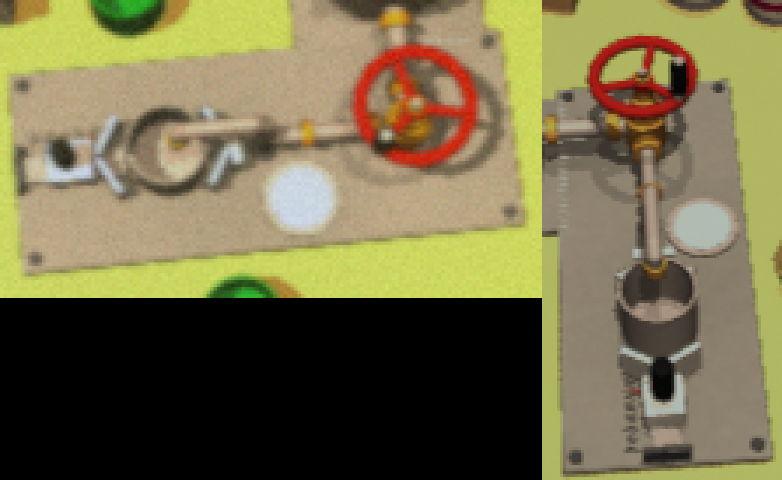

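```bash
cat >> h.py <<'E'
def tri(s1,p1,s2,p2):
    A=[];B=[]
    for s,p in((s1,p1),(s2,p2)):
        c,d=ray(s,*p);d/=np.linalg.norm(d);M=np.eye(3)-np.outer(d,d);A.append(M);B.append(M@c)
    X=np.linalg.solve(A[0]+A[1],B[0]+B[1]);
    return X,[np.linalg.norm(B[i]-A[i]@X) for i in(0,1)]
E
python3 - <<'E'
from h import *
import pickle;a,b=pickle.load(open('s0.pkl','rb'))
C,e=tri(a,(323.33,199.7),b,(258.05,165.27));print('wheel',C,e)
yh=np.array([-.196,.981]);xh=np.array([.981,.196])
def loc(P):
    d=np.array(P[:2])-C[:2]; return d@xh, d@yh-.130
def blob(s,r):
    u0,v0,u1,v1=r;g=s['image'][v0:v1,u0:u1].max(2);m=g<45
    k,l,st,c=cv2.connectedComponentsWithStats(m.astype(np.uint8));i=1+st[1:,4].argmax()
    x,y,w,h=st[i,:4];return c[i]+[u0,v0],(x+u0,y+v0,w,h,st[i,4])
for n,s,r in(('knobtop',a,(216,205,230,222)),('knobside',b,(258,255,272,280)),('hside',b,(264,155,276,176)),('htop',a,(308,202,320,216))):print(n,blob(s,r))
H,e=tri(a,blob(a,(308,202,320,216))[0],b,blob(b,(264,155,276,176))[0]);L=loc(H);print('handle',H,e,L,'ang',np.degrees(np.arctan2(L[1]+.13,L[0])))
K,e=tri(a,blob(a,(216,205,230,222))[0],b,blob(b,(258,255,272,280))[0]);print('knob',K,e,loc(K))
E
```

```text
wheel [ 0.57361772 -0.13471444  0.14989283] [np.float64(0.0003110195166715965), np.float64(0.0003110195166713818)]
knobtop (array([222.5, 213.5]), (np.int32(220), np.int32(210), np.int32(6), np.int32(8), np.int32(30)))
knobside (array([264.7752809, 265.6741573]), (np.int32(261), np.int32(259), np.int32(8), np.int32(14), np.int32(89)))
hside (array([270.03921569, 166.19607843]), (np.int32(268), np.int32(161), np.int32(5), np.int32(11), np.int32(51)))
htop (array([313.83333333, 211.16666667]), (np.int32(312), np.int32(210), np.int32(6), np.int32(3), np.int32(12)))
handle [ 0.52429929 -0.10363577  0.18354936] [np.float64(0.0023017986410398938), np.float64(0.0023017986410398946)] (np.float64(-0.04228996728172088), np.float64(-0.08984541626343792)) ang 136.48367739245066
knob [0.49845117 0.2187004  0.08386692] [np.float64(0.0005270882128273038), np.float64(0.0005270882128274081)] (np.float64(-0.004469074143223576), np.float64(0.23143260268824067))
```

Emit:
drive_tool(series=[{"turn": -8.35}, {"turn": -8.35}, {"turn": -8.35}, {"turn": -8.35}, {"dx": -1.5, "dy": -3}, {"dx": -1.5, "dy": -3}, {"dx": -1.5, "dy": -3}, {"dx": -1.5, "dy": -3}], fingers=1, squeeze=40)

```text
$.series[0]: bad value
```

Emit:
drive_tool(series=[{"dx": 0, "dy": 0, "dz": 0, "turn": -8.35}, {"dx": 0, "dy": 0, "dz": 0, "turn": -8.35}, {"dx": 0, "dy": 0, "dz": 0, "turn": -8.35}, {"dx": 0, "dy": 0, "dz": 0, "turn": -8.35}, {"dx": -1.5, "dy": -3, "dz": 0, "turn": 0}, {"dx": -1.5, "dy": -3, "dz": 0, "turn": 0}, {"dx": -1.5, "dy": -3, "dz": 0, "turn": 0}, {"dx": -1.5, "dy": -3, "dz": 0, "turn": 0}], fingers=1, squeeze=40)

```text
clock: 0.9
position: [0.3119, 0.4759, 0.2309]
ee_rot: [0.33, -3.124, 0.001]
wrist_force: [-0.2, -0.4, -0.6]
grip_width: -0.001
grasp_force: 0.0
```

Emit:
drive_tool(series=[{"dx": -1.6, "dy": -3.1, "dz": 0, "turn": 0}, {"dx": -1.6, "dy": -3.1, "dz": 0, "turn": 0}, {"dx": -1.6, "dy": -3.1, "dz": 0, "turn": 0}, {"dx": -1.6, "dy": -3.1, "dz": 0, "turn": 0}, {"dx": -1.6, "dy": -3.1, "dz": 0, "turn": 0}, {"dx": -1.6, "dy": -3.1, "dz": 0, "turn": 0}, {"dx": -1.6, "dy": -3.1, "dz": 0, "turn": 0}, {"dx": -1.6, "dy": -3.1, "dz": 0, "turn": 0}])

```text
clock: 1.7
position: [0.4889, 0.26, 0.231]
ee_rot: [0.329, -3.124, 0.0]
wrist_force: [0.3, 0.6, 0.4]
grip_width: -0.001
grasp_force: 0.0
```

Emit:
drive_tool(series=[{"dx": 0, "dy": 0, "dz": 2, "turn": 0}, {"dx": 0, "dy": 0, "dz": 2, "turn": 0}, {"dx": 0, "dy": 0, "dz": 2, "turn": 0}, {"dx": 0, "dy": 0, "dz": 2, "turn": 0}, {"dx": 0, "dy": 0, "dz": 1, "turn": 0}, {"dx": 0, "dy": 0, "dz": 1, "turn": 0}, {"dx": 0, "dy": 0, "dz": 0, "turn": 0}, {"dx": 0, "dy": 0, "dz": 0, "turn": 0}])

```text
clock: 2.5
position: [0.4885, 0.2616, 0.1317]
ee_rot: [-0.33, 3.124, 0.0]
wrist_force: [-0.3, -0.1, -0.4]
grip_width: 0.002
grasp_force: 0.0
```

```bash
python3 - <<'E'
from h import *
a=bot.snapshot('wrist');b=bot.snapshot('side')
o=np.zeros((420,800,3),np.uint8);o[:,:480]=cv2.resize(a['image'],(480,360))[:0] if 0 else 0
o[:360,:480]=cv2.resize(a['image'],(480,360));o[:,480:]=cv2.resize(b['image'][150:300,215:330],(320,420),interpolation=3)
cv2.imwrite('pics/w1.png',o);print(bot.get_obs()['position'])
E
```

```text
[0.48878371 0.26168817 0.13214168]
```

View pics/w1.png

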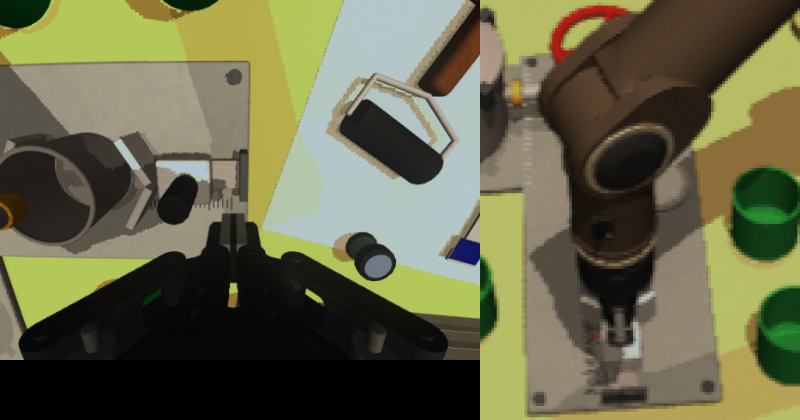

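The wrist view shows the shut fingers just left of the knob. The knob top is near (175,208) in the crop, the tin rim near (65,190), and the loupe at (370,255) is clear. I'll descend to z 0.08, then push along −y.

Emit:
drive_tool(series=[{"dx": 0, "dy": 0, "dz": 1.3, "turn": 0}, {"dx": 0, "dy": 0, "dz": 1.3, "turn": 0}, {"dx": 0, "dy": 0, "dz": 1.3, "turn": 0}, {"dx": 0, "dy": 0, "dz": 1.3, "turn": 0}, {"dx": 0, "dy": -0.5, "dz": 0, "turn": 0}, {"dx": 0, "dy": -0.3, "dz": 0, "turn": 0}, {"dx": 0, "dy": -0.3, "dz": 0, "turn": 0}, {"dx": 0, "dy": -0.3, "dz": 0, "turn": 0}])

```text
clock: 3.4
position: [0.4918, 0.2475, 0.0799]
ee_rot: [-0.329, 3.123, 0.001]
wrist_force: [-0.0, 0.3, 0.3]
grip_width: -0.002
grasp_force: 0.0
```

Emit:
drive_tool(series=[{"dx": 0, "dy": -0.2, "dz": 0, "turn": 0}, {"dx": 0, "dy": -0.2, "dz": 0, "turn": 0}, {"dx": 0, "dy": -0.2, "dz": 0, "turn": 0}, {"dx": 0, "dy": -0.2, "dz": 0, "turn": 0}, {"dx": 0, "dy": -0.2, "dz": 0, "turn": 0}, {"dx": 0, "dy": -0.2, "dz": 0, "turn": 0}, {"dx": 0, "dy": -0.2, "dz": 0, "turn": 0}, {"dx": 0, "dy": 0, "dz": 0, "turn": 0}])

```text
clock: 4.2
position: [0.4944, 0.2336, 0.0794]
ee_rot: [-0.329, 3.124, -0.0]
wrist_force: [0.2, 3.7, 1.9]
grip_width: -0.001
grasp_force: 1.4
```

Emit:
drive_tool(series=[{"dx": 0, "dy": -0.2, "dz": 0, "turn": 0}, {"dx": 0, "dy": -0.2, "dz": 0, "turn": 0}, {"dx": 0, "dy": -0.2, "dz": 0, "turn": 0}, {"dx": 0, "dy": -0.2, "dz": 0, "turn": 0}, {"dx": 0, "dy": -0.2, "dz": 0, "turn": 0}, {"dx": 0, "dy": -0.2, "dz": 0, "turn": 0}, {"dx": 0, "dy": -0.2, "dz": 0, "turn": 0}, {"dx": 0, "dy": 0, "dz": 0, "turn": 0}])

```text
clock: 5.0
position: [0.4972, 0.22, 0.0793]
ee_rot: [-0.329, 3.124, -0.0]
wrist_force: [0.8, 3.9, 1.8]
grip_width: -0.001
grasp_force: 1.7
```

Emit:
drive_tool(series=[{"dx": 0, "dy": -0.1, "dz": 0, "turn": 0}, {"dx": 0, "dy": -0.1, "dz": 0, "turn": 0}, {"dx": 0, "dy": -0.1, "dz": 0, "turn": 0}, {"dx": 0, "dy": -0.1, "dz": 0, "turn": 0}, {"dx": 0, "dy": -0.1, "dz": 0, "turn": 0}, {"dx": 0, "dy": 0, "dz": 0, "turn": 0}, {"dx": 0, "dy": 0, "dz": 0, "turn": 0}, {"dx": 0, "dy": 0, "dz": 0, "turn": 0}])

```text
clock: 5.8
position: [0.4982, 0.2155, 0.0793]
ee_rot: [-0.329, 3.124, 0.0]
wrist_force: [1.7, 6.4, 2.1]
grip_width: -0.001
grasp_force: 2.2
```

Emit:
drive_tool(series=[{"dx": 0, "dy": -0.05, "dz": 0, "turn": 0}, {"dx": 0, "dy": -0.05, "dz": 0, "turn": 0}, {"dx": 0, "dy": 0, "dz": 0, "turn": 0}, {"dx": 0, "dy": -0.05, "dz": 0, "turn": 0}, {"dx": 0, "dy": -0.05, "dz": 0, "turn": 0}, {"dx": 0, "dy": 0, "dz": 0, "turn": 0}, {"dx": 0, "dy": 0, "dz": 0, "turn": 0}, {"dx": 0, "dy": 0, "dz": 0, "turn": 0}])

```text
clock: 6.6
position: [0.4985, 0.2136, 0.0793]
ee_rot: [-0.33, 3.124, 0.0]
wrist_force: [0.6, 4.5, 2.4]
grip_width: -0.001
grasp_force: 2.3
```

Still sliding freely: the force is friction plus the tin's drag.

Emit:
drive_tool(series=[{"dx": 0, "dy": -0.05, "dz": 0, "turn": 0}, {"dx": 0, "dy": -0.05, "dz": 0, "turn": 0}, {"dx": 0, "dy": -0.05, "dz": 0, "turn": 0}, {"dx": 0, "dy": -0.05, "dz": 0, "turn": 0}, {"dx": 0, "dy": -0.05, "dz": 0, "turn": 0}, {"dx": 0, "dy": -0.05, "dz": 0, "turn": 0}, {"dx": 0, "dy": 0, "dz": 0, "turn": 0}, {"dx": 0, "dy": 0, "dz": 0, "turn": 0}])

```text
clock: 7.4
position: [0.4991, 0.2106, 0.0793]
ee_rot: [-0.33, 3.124, 0.0]
wrist_force: [1.4, 5.6, 1.8]
grip_width: 0.001
grasp_force: 2.3
```

Emit:
drive_tool(series=[{"dx": 0, "dy": -0.05, "dz": 0, "turn": 0}, {"dx": 0, "dy": -0.05, "dz": 0, "turn": 0}, {"dx": 0, "dy": -0.05, "dz": 0, "turn": 0}, {"dx": 0, "dy": -0.05, "dz": 0, "turn": 0}, {"dx": 0, "dy": 0, "dz": 0, "turn": 0}, {"dx": 0, "dy": 0, "dz": 0, "turn": 0}, {"dx": 0, "dy": 0, "dz": 0, "turn": 0}, {"dx": 0, "dy": 0, "dz": 0, "turn": 0}])

```text
clock: 8.2
position: [0.4994, 0.2095, 0.0793]
ee_rot: [-0.331, 3.124, 0.002]
wrist_force: [0.7, 6.7, 1.6]
grip_width: 0.0
grasp_force: 3.5
```

Emit:
drive_tool(series=[{"dx": 0, "dy": -0.05, "dz": 0, "turn": 0}, {"dx": 0, "dy": -0.05, "dz": 0, "turn": 0}, {"dx": 0, "dy": 0, "dz": 0, "turn": 0}, {"dx": 0, "dy": 0, "dz": 0, "turn": 0}, {"dx": 0, "dy": 0, "dz": 0, "turn": 0}, {"dx": 0, "dy": 0, "dz": 0, "turn": 0}, {"dx": 0, "dy": 0, "dz": 0, "turn": 0}, {"dx": 0, "dy": 0, "dz": 0, "turn": 0}])

```text
clock: 9.0
position: [0.4994, 0.2095, 0.0794]
ee_rot: [-0.332, 3.124, 0.003]
wrist_force: [-1.1, 9.8, 0.9]
grip_width: 0.002
grasp_force: 4.7
```

Emit:
drive_tool(series=[{"dx": 0, "dy": -0.1, "dz": 0, "turn": 0}, {"dx": 0, "dy": -0.1, "dz": 0, "turn": 0}, {"dx": 0, "dy": -0.1, "dz": 0, "turn": 0}, {"dx": 0, "dy": 0, "dz": 0, "turn": 0}, {"dx": 0, "dy": 0, "dz": 0, "turn": 0}, {"dx": 0, "dy": 0, "dz": 0, "turn": 0}, {"dx": 0, "dy": 0, "dz": 0, "turn": 0}, {"dx": 0, "dy": 0, "dz": 0, "turn": 0}])

```text
clock: 9.8
position: [0.4994, 0.2093, 0.0794]
ee_rot: [-0.335, 3.123, 0.007]
wrist_force: [-1.5, 16.8, -0.6]
grip_width: -0.002
grasp_force: 8.4
```

Emit:
drive_tool(series=[{"dx": 0, "dy": 0.2, "dz": 0, "turn": 0}, {"dx": 0, "dy": 0.3, "dz": 0, "turn": 0}, {"dx": 0, "dy": 0.5, "dz": 0, "turn": 0}, {"dx": 0, "dy": 1.0, "dz": 0, "turn": 0}, {"dx": 0, "dy": 1.0, "dz": 0, "turn": 0}, {"dx": 0, "dy": 0, "dz": -2, "turn": 0}, {"dx": 0, "dy": 0, "dz": -3, "turn": 0}, {"dx": 0, "dy": 0, "dz": -3, "turn": 0}])

```text
clock: 10.6
position: [0.4933, 0.2343, 0.1597]
ee_rot: [0.33, -3.122, 0.001]
wrist_force: [0.4, 0.1, 0.4]
grip_width: 0.0
grasp_force: 0.0
```

Emit:
drive_tool(series=[{"dx": 0, "dy": 0, "dz": -4, "turn": 0}, {"dx": 0, "dy": 0, "dz": -4, "turn": 0}, {"dx": 0, "dy": 0, "dz": -4, "turn": 0}, {"dx": 0, "dy": -1, "dz": 0, "turn": 0}, {"dx": 0, "dy": -3, "dz": 0, "turn": 0}, {"dx": 0, "dy": -4, "dz": 0, "turn": 0}, {"dx": 0, "dy": -4, "dz": 0, "turn": 0}, {"dx": 0, "dy": -4, "dz": 0, "turn": 0}])

```text
clock: 11.4
position: [0.5272, 0.0762, 0.2786]
ee_rot: [0.33, -3.123, 0.001]
wrist_force: [1.3, -0.6, -0.4]
grip_width: 0.002
grasp_force: 0.0
```

Emit:
drive_tool(series=[{"dx": 0.5, "dy": -4, "dz": 0, "turn": 0}, {"dx": 0.5, "dy": -4, "dz": 0, "turn": 0}, {"dx": 0.5, "dy": -4, "dz": 0, "turn": 0}, {"dx": 0.5, "dy": -3, "dz": 0, "turn": 0}, {"dx": 0, "dy": 0, "dz": 0, "turn": 0}, {"dx": 0, "dy": 0, "dz": 0, "turn": 0}, {"dx": 0, "dy": 0, "dz": 0, "turn": 0}, {"dx": 0, "dy": 0, "dz": 0, "turn": 0}], fingers=0)

```text
clock: 12.2
position: [0.5392, -0.0718, 0.279]
ee_rot: [0.333, -3.123, -0.001]
wrist_force: [0.0, -0.6, 0.2]
grip_width: 0.501
grasp_force: 0.0
```

```bash
python3 - <<'E'
from h import *
a=bot.snapshot('wrist');b=bot.snapshot('side');c=bot.snapshot('top')
import pickle;pickle.dump((a,b,c),open('s1.pkl','wb'))
o=np.zeros((480,800,3),np.uint8)
o[:420,:560]=a['image'];o[:300,560:]=cv2.resize(b['image'][200:300,225:305],(240,300),interpolation=3)
cv2.imwrite('pics/w2.png',o);print(bot.get_obs()['position'])
E
```

```text
[ 0.53925907 -0.07243174  0.27921262]
```

View pics/w2.png

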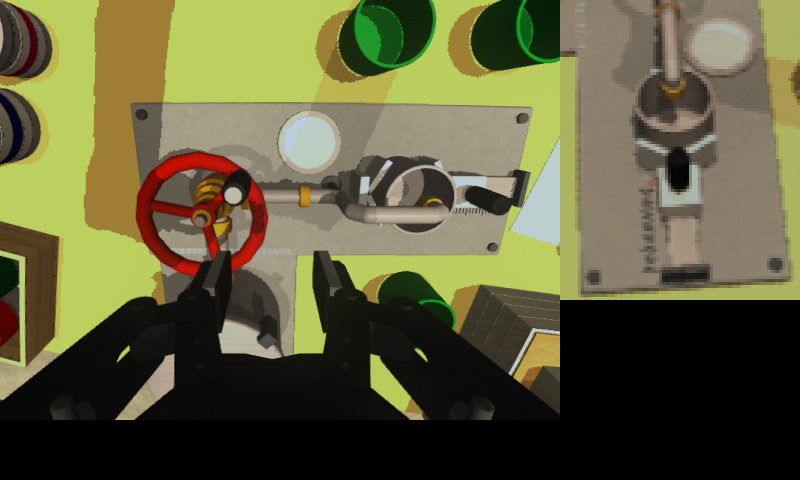

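The wrist view shows the handle's cap at (236,190), the wheel rim centred near (202,214), and the tin nipped between both jaws under the spout (about (430,200)). I'll refine the wheel and handle from this view.

```bash
python3 - <<'E'
from h import *
import pickle;a,b,c=pickle.load(open('s1.pkl','rb'))
def rim(s,box):
    u0,v0,u1,v1=box;h=cv2.cvtColor(s['image'],cv2.COLOR_BGR2HSV)
    m=((h[...,0]<6)|(h[...,0]>174))&(h[...,1]>180)&(h[...,2]>80);k=np.zeros_like(m);k[v0:v1,u0:u1]=1
    ys,xs=np.where(m&k);hu=cv2.convexHull(np.c_[xs,ys].astype(np.int32))
    return hu[:,0]
hu=rim(a,(120,140,275,285))
P=np.array([onz(a,u,v,.154) for u,v in hu])[:,:2]
A=np.c_[2*P,np.ones(len(P))];w=np.ones(len(P))
for _ in range(20):
    q=np.linalg.lstsq(A*w[:,None],(P**2).sum(1)*w,rcond=None)[0];r=np.sqrt(q[2]+q[:2]@q[:2]);e=np.linalg.norm(P-q[:2],axis=1)-r;w=1/(1+(e/.001)**2)
print('wheel',q[:2],r,np.abs(e).max())
g=a['image'];roi=g[170:205,220:252].min(2)>170
ys,xs=np.where(roi);u,v=xs.mean()+220,ys.mean()+170;print(u,v,len(xs))
H=onz(a,u,v,.213);print('handle',H,np.linalg.norm(H[:2]-q[:2]))
p=bot.get_obs()['position'];tx=np.array([-.978,-.208]);ty=np.array([-.208,.978])
d=H[:2]-p[:2];print('go dx,dy cm',d@tx*100,d@ty*100)
d=H[:2]-q[:2];print('ang from tool x: comps',d@tx,d@ty)
E
```

```text
wheel [ 0.57133814 -0.13426932] 0.06254104809024928 0.0008918271879976292
236.66666666666666 190.22222222222223 9
handle [ 0.52085659 -0.10226337  0.213     ] 0.05977263268888783
go dx,dy cm 2.4202603311990223 -2.534761774641775
ang from tool x: comps 0.04271372145480754 0.041801976993940594
```

Emit:
drive_tool(series=[{"dx": 1.1, "dy": -1.3, "dz": 0, "turn": 0}, {"dx": 1.1, "dy": -1.35, "dz": 0, "turn": 0}, {"dx": 0, "dy": 0, "dz": 2, "turn": 0}, {"dx": 0, "dy": 0, "dz": 2, "turn": 0}, {"dx": 0, "dy": 0, "dz": 2, "turn": 0}, {"dx": 0, "dy": 0, "dz": 2, "turn": 0}, {"dx": 0, "dy": 0, "dz": 2, "turn": 0}, {"dx": 0, "dy": 0, "dz": 0.4, "turn": 0}])

```text
clock: 13.15
position: [0.5214, -0.1046, 0.1734]
ee_rot: [0.328, -3.121, -0.0]
wrist_force: [-1.6, 0.3, 0.5]
grip_width: 0.502
grasp_force: 0.0
```

Emit:
drive_tool(series=[{"dx": 0, "dy": 0, "dz": 0, "turn": 0}, {"dx": 0, "dy": 0, "dz": 0, "turn": 0}, {"dx": 0, "dy": 0, "dz": 0, "turn": 0}, {"dx": 0, "dy": 0, "dz": 0, "turn": 0}, {"dx": 0, "dy": 0, "dz": 0, "turn": 0}, {"dx": 0, "dy": 0, "dz": 0, "turn": 0}, {"dx": 0, "dy": 0, "dz": 0, "turn": 0}, {"dx": 0, "dy": 0, "dz": 0, "turn": 0}], fingers=1, squeeze=40)

```text
clock: 13.95
position: [0.5233, -0.104, 0.176]
ee_rot: [-0.329, 3.124, -0.0]
wrist_force: [-5.2, 0.4, 5.6]
grip_width: 0.237
grasp_force: 39.7
```

```bash
python3 - <<'E'
from h import *
a=bot.snapshot('wrist');b=bot.snapshot('side')
o=np.zeros((420,800,3),np.uint8)
o[:]=0;o[:,:560]=a['image'];o[:300,560:]=cv2.resize(b['image'][120:220,215:295],(240,300),interpolation=3)
cv2.imwrite('pics/w3.png',o)
E
```

```text
(no output)
```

View pics/w3.png

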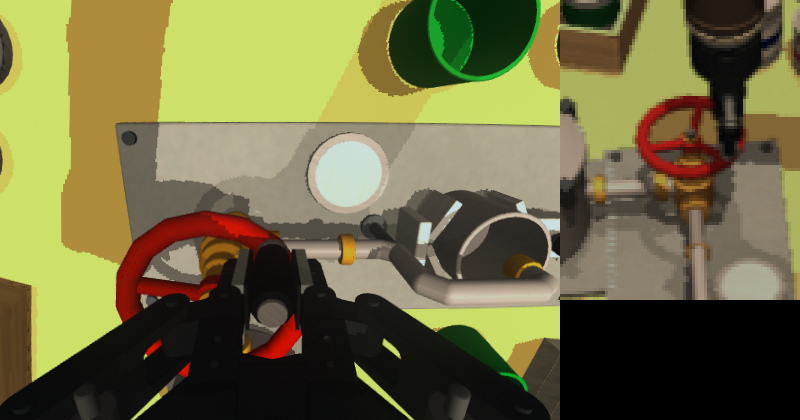

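The handle is gripped: width 20 mm, force 40 N, pads around the sleeve at (270,290) in the wrist view. Next I compute chord rows for closing.

```bash
cat > rows.py <<'E'
import sys,numpy as np
f,st,n=map(float,sys.argv[1:4])
for i in range(int(n)):
    m=np.radians(f+st*(i+.5));L=11.2*np.sin(np.radians(st/2))
    print(i,round(f+st*(i+1),1),'dx %.2f dy %.2f'%(-L*np.sin(m),L*np.cos(m)))
E
python3 rows.py 44.5 15 16; echo; python3 rows.py 284.5 10 8
```

```text
0 59.5 dx -1.15 dy 0.90
1 74.5 dx -1.35 dy 0.57
2 89.5 dx -1.45 dy 0.20
3 104.5 dx -1.45 dy -0.18
4 119.5 dx -1.36 dy -0.55
5 134.5 dx -1.17 dy -0.88
6 149.5 dx -0.90 dy -1.15
7 164.5 dx -0.57 dy -1.35
8 179.5 dx -0.20 dy -1.45
9 194.5 dx 0.18 dy -1.45
10 209.5 dx 0.55 dy -1.36
11 224.5 dx 0.88 dy -1.17
12 239.5 dx 1.15 dy -0.90
13 254.5 dx 1.35 dy -0.57
14 269.5 dx 1.45 dy -0.20
15 284.5 dx 1.45 dy 0.18

0 294.5 dx 0.92 dy 0.33
1 304.5 dx 0.85 dy 0.48
2 314.5 dx 0.75 dy 0.62
3 324.5 dx 0.63 dy 0.74
4 334.5 dx 0.50 dy 0.84
5 344.5 dx 0.34 dy 0.91
6 354.5 dx 0.18 dy 0.96
7 364.5 dx 0.01 dy 0.98
```

Emit:
drive_tool(series=[{"dx": -1.15, "dy": 0.9, "dz": 0, "turn": 0}, {"dx": -1.35, "dy": 0.57, "dz": 0, "turn": 0}, {"dx": -1.45, "dy": 0.2, "dz": 0, "turn": 0}, {"dx": -1.45, "dy": -0.18, "dz": 0, "turn": 0}, {"dx": -1.36, "dy": -0.55, "dz": 0, "turn": 0}, {"dx": -1.17, "dy": -0.88, "dz": 0, "turn": 0}, {"dx": -0.9, "dy": -1.15, "dz": 0, "turn": 0}, {"dx": -0.57, "dy": -1.35, "dz": 0, "turn": 0}])

```text
clock: 14.85
position: [0.6206, -0.1084, 0.176]
ee_rot: [0.33, -3.124, 0.0]
wrist_force: [-9.2, -1.4, 8.5]
grip_width: 0.235
grasp_force: 40.2
```

Emit:
drive_tool(series=[{"dx": -0.2, "dy": -1.45, "dz": 0, "turn": 0}, {"dx": 0.18, "dy": -1.45, "dz": 0, "turn": 0}, {"dx": 0.55, "dy": -1.36, "dz": 0, "turn": 0}, {"dx": 0.88, "dy": -1.17, "dz": 0, "turn": 0}, {"dx": 1.15, "dy": -0.9, "dz": 0, "turn": 0}, {"dx": 1.35, "dy": -0.57, "dz": 0, "turn": 0}, {"dx": 1.45, "dy": -0.2, "dz": 0, "turn": 0}, {"dx": 1.45, "dy": 0.18, "dz": 0, "turn": 0}])

```text
clock: 15.65
position: [0.569, -0.19, 0.1761]
ee_rot: [-0.33, 3.121, -0.001]
wrist_force: [3.3, 5.2, 4.3]
grip_width: 0.233
grasp_force: 39.8
```

Emit:
drive_tool(series=[{"dx": 0.92, "dy": 0.33, "dz": 0, "turn": 0}, {"dx": 0.85, "dy": 0.48, "dz": 0, "turn": 0}, {"dx": 0.75, "dy": 0.62, "dz": 0, "turn": 0}, {"dx": 0.63, "dy": 0.74, "dz": 0, "turn": 0}, {"dx": 0.5, "dy": 0.84, "dz": 0, "turn": 0}, {"dx": 0.34, "dy": 0.91, "dz": 0, "turn": 0}, {"dx": 0, "dy": 0, "dz": 0, "turn": 0}, {"dx": 0, "dy": 0, "dz": 0, "turn": 0}])

```text
clock: 16.45
position: [0.5206, -0.1594, 0.176]
ee_rot: [-0.331, 3.124, 0.0]
wrist_force: [-0.0, 2.5, 9.7]
grip_width: 0.236
grasp_force: 40.6
```

Emit:
drive_tool(series=[{"dx": 0.09, "dy": 0.48, "dz": 0, "turn": 0}, {"dx": 0.09, "dy": 0.48, "dz": 0, "turn": 0}, {"dx": 0, "dy": 0.49, "dz": 0, "turn": 0}, {"dx": 0, "dy": 0.3, "dz": 0, "turn": 0}, {"dx": 0, "dy": 0, "dz": 0, "turn": 0}, {"dx": 0, "dy": 0, "dz": 0, "turn": 0}, {"dx": 0, "dy": 0, "dz": 0, "turn": 0}, {"dx": 0, "dy": 0, "dz": 0, "turn": 0}])

```text
clock: 17.25
position: [0.5157, -0.1454, 0.176]
ee_rot: [-0.327, 3.123, -0.005]
wrist_force: [1.7, -4.9, 6.5]
grip_width: 0.234
grasp_force: 40.3
```

Emit:
drive_tool(series=[{"dx": 0, "dy": 0.15, "dz": 0, "turn": 0}, {"dx": 0, "dy": 0.15, "dz": 0, "turn": 0}, {"dx": 0, "dy": 0, "dz": 0, "turn": 0}, {"dx": 0, "dy": 0, "dz": 0, "turn": 0}, {"dx": 0, "dy": 0, "dz": 0, "turn": 0}, {"dx": 0, "dy": 0, "dz": 0, "turn": 0}, {"dx": 0, "dy": 0, "dz": 0, "turn": 0}, {"dx": 0, "dy": 0, "dz": 0, "turn": 0}])

```text
clock: 18.05
position: [0.5156, -0.1452, 0.176]
ee_rot: [-0.324, 3.122, -0.01]
wrist_force: [5.3, -11.4, 2.6]
grip_width: 0.234
grasp_force: 40.1
```

Stop confirmed: no movement while the force rose to 11 N. The position is consistent with θ=0.

```bash
python3 rows.py 360 -15 24
```

```text
0 345.0 dx -0.19 dy -1.45
1 330.0 dx -0.56 dy -1.35
2 315.0 dx -0.89 dy -1.16
3 300.0 dx -1.16 dy -0.89
4 285.0 dx -1.35 dy -0.56
5 270.0 dx -1.45 dy -0.19
6 255.0 dx -1.45 dy 0.19
7 240.0 dx -1.35 dy 0.56
8 225.0 dx -1.16 dy 0.89
9 210.0 dx -0.89 dy 1.16
10 195.0 dx -0.56 dy 1.35
11 180.0 dx -0.19 dy 1.45
12 165.0 dx 0.19 dy 1.45
13 150.0 dx 0.56 dy 1.35
14 135.0 dx 0.89 dy 1.16
15 120.0 dx 1.16 dy 0.89
16 105.0 dx 1.35 dy 0.56
17 90.0 dx 1.45 dy 0.19
18 75.0 dx 1.45 dy -0.19
19 60.0 dx 1.35 dy -0.56
20 45.0 dx 1.16 dy -0.89
21 30.0 dx 0.89 dy -1.16
22 15.0 dx 0.56 dy -1.35
23 0.0 dx 0.19 dy -1.45
```

Emit:
drive_tool(series=[{"dx": 0, "dy": -0.3, "dz": 0, "turn": 0}, {"dx": 0, "dy": -0.25, "dz": 0, "turn": 0}, {"dx": 0, "dy": 0, "dz": 0, "turn": 0}, {"dx": 0, "dy": 0, "dz": 0, "turn": 0}, {"dx": 0, "dy": 0, "dz": 0, "turn": 0}, {"dx": 0, "dy": 0, "dz": 0, "turn": 0}, {"dx": 0, "dy": 0, "dz": 0, "turn": 0}, {"dx": 0, "dy": 0, "dz": 0, "turn": 0}])

```text
clock: 18.85
position: [0.5159, -0.1462, 0.1759]
ee_rot: [-0.329, 3.124, -0.002]
wrist_force: [-0.2, -1.5, 9.1]
grip_width: 0.236
grasp_force: 40.8
```

First turn.

Emit:
drive_tool(series=[{"dx": -0.19, "dy": -1.45, "dz": 0, "turn": 0}, {"dx": -0.56, "dy": -1.35, "dz": 0, "turn": 0}, {"dx": -0.89, "dy": -1.16, "dz": 0, "turn": 0}, {"dx": -1.16, "dy": -0.89, "dz": 0, "turn": 0}, {"dx": -1.35, "dy": -0.56, "dz": 0, "turn": 0}, {"dx": -1.45, "dy": -0.19, "dz": 0, "turn": 0}, {"dx": -1.45, "dy": 0.19, "dz": 0, "turn": 0}, {"dx": -1.35, "dy": 0.56, "dz": 0, "turn": 0}])

```text
clock: 19.65
position: [0.6076, -0.1761, 0.176]
ee_rot: [0.328, -3.123, 0.0]
wrist_force: [-6.5, 2.1, 12.9]
grip_width: 0.235
grasp_force: 41.3
```

Emit:
drive_tool(series=[{"dx": -1.16, "dy": 0.89, "dz": 0, "turn": 0}, {"dx": -0.89, "dy": 1.16, "dz": 0, "turn": 0}, {"dx": -0.56, "dy": 1.35, "dz": 0, "turn": 0}, {"dx": -0.19, "dy": 1.45, "dz": 0, "turn": 0}, {"dx": 0.19, "dy": 1.45, "dz": 0, "turn": 0}, {"dx": 0.56, "dy": 1.35, "dz": 0, "turn": 0}, {"dx": 0.89, "dy": 1.16, "dz": 0, "turn": 0}, {"dx": 1.16, "dy": 0.89, "dz": 0, "turn": 0}])

```text
clock: 20.45
position: [0.5885, -0.0807, 0.176]
ee_rot: [-0.33, 3.122, -0.003]
wrist_force: [1.3, -4.7, 8.2]
grip_width: 0.234
grasp_force: 40.7
```

Emit:
drive_tool(series=[{"dx": 1.35, "dy": 0.56, "dz": 0, "turn": 0}, {"dx": 1.45, "dy": 0.19, "dz": 0, "turn": 0}, {"dx": 1.45, "dy": -0.19, "dz": 0, "turn": 0}, {"dx": 1.35, "dy": -0.56, "dz": 0, "turn": 0}, {"dx": 1.16, "dy": -0.89, "dz": 0, "turn": 0}, {"dx": 0.89, "dy": -1.16, "dz": 0, "turn": 0}, {"dx": 0.56, "dy": -1.35, "dz": 0, "turn": 0}, {"dx": 0.19, "dy": -1.45, "dz": 0, "turn": 0}])

```text
clock: 21.25
position: [0.5156, -0.1454, 0.176]
ee_rot: [-0.331, 3.124, 0.001]
wrist_force: [4.1, 4.0, 6.1]
grip_width: 0.238
grasp_force: 40.8
```

One turn is done, back at the stop's bearing. Second turn.

Emit:
drive_tool(series=[{"dx": -0.19, "dy": -1.45, "dz": 0, "turn": 0}, {"dx": -0.56, "dy": -1.35, "dz": 0, "turn": 0}, {"dx": -0.89, "dy": -1.16, "dz": 0, "turn": 0}, {"dx": -1.16, "dy": -0.89, "dz": 0, "turn": 0}, {"dx": -1.35, "dy": -0.56, "dz": 0, "turn": 0}, {"dx": -1.45, "dy": -0.19, "dz": 0, "turn": 0}, {"dx": -1.45, "dy": 0.19, "dz": 0, "turn": 0}, {"dx": -1.35, "dy": 0.56, "dz": 0, "turn": 0}])

```text
clock: 22.05
position: [0.6075, -0.1761, 0.1759]
ee_rot: [0.328, -3.123, 0.0]
wrist_force: [-6.3, 2.3, 13.5]
grip_width: 0.232
grasp_force: 41.3
```

Emit:
drive_tool(series=[{"dx": -1.16, "dy": 0.89, "dz": 0, "turn": 0}, {"dx": -0.89, "dy": 1.16, "dz": 0, "turn": 0}, {"dx": -0.56, "dy": 1.35, "dz": 0, "turn": 0}, {"dx": -0.19, "dy": 1.45, "dz": 0, "turn": 0}, {"dx": 0.19, "dy": 1.45, "dz": 0, "turn": 0}, {"dx": 0.56, "dy": 1.35, "dz": 0, "turn": 0}, {"dx": 0.89, "dy": 1.16, "dz": 0, "turn": 0}, {"dx": 1.16, "dy": 0.89, "dz": 0, "turn": 0}])

```text
clock: 22.85
position: [0.5885, -0.0808, 0.176]
ee_rot: [-0.33, 3.122, -0.003]
wrist_force: [1.5, -3.7, 7.6]
grip_width: 0.231
grasp_force: 40.7
```

Emit:
drive_tool(series=[{"dx": 1.35, "dy": 0.56, "dz": 0, "turn": 0}, {"dx": 1.45, "dy": 0.19, "dz": 0, "turn": 0}, {"dx": 1.45, "dy": -0.19, "dz": 0, "turn": 0}, {"dx": 1.35, "dy": -0.56, "dz": 0, "turn": 0}, {"dx": 1.16, "dy": -0.89, "dz": 0, "turn": 0}, {"dx": 0.89, "dy": -1.16, "dz": 0, "turn": 0}, {"dx": 0.56, "dy": -1.35, "dz": 0, "turn": 0}, {"dx": 0.19, "dy": -1.45, "dz": 0, "turn": 0}])

```text
clock: 23.65
position: [0.5156, -0.1454, 0.176]
ee_rot: [-0.331, 3.124, 0.001]
wrist_force: [3.1, 3.4, 5.7]
grip_width: 0.237
grasp_force: 40.8
```

Emit:
drive_tool(series=[{"dx": 0, "dy": 0, "dz": 0, "turn": 0}, {"dx": 0, "dy": 0, "dz": 0, "turn": 0}, {"dx": 0, "dy": 0, "dz": 0, "turn": 0}, {"dx": 0, "dy": 0, "dz": 0, "turn": 0}, {"dx": 0, "dy": 0, "dz": 0, "turn": 0}, {"dx": 0, "dy": 0, "dz": 0, "turn": 0}, {"dx": 0, "dy": 0, "dz": 0, "turn": 0}, {"dx": 0, "dy": 0, "dz": 0, "turn": 0}])

```text
clock: 24.45
position: [0.5159, -0.1465, 0.176]
ee_rot: [-0.329, 3.124, -0.003]
wrist_force: [0.7, -2.5, 9.3]
grip_width: 0.233
grasp_force: 40.7
```

```bash
python3 - <<'E'
from h import *
a=bot.snapshot('wrist');b=bot.snapshot('side')
o=np.zeros((420,800,3),np.uint8)
o[:,:560]=a['image'];o[:,560:]=cv2.resize(b['image'][140:290,220:305],(240,420),interpolation=3)
cv2.imwrite('pics/w4.png',o)
E
```

```text
(no output)
```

View pics/w4.png

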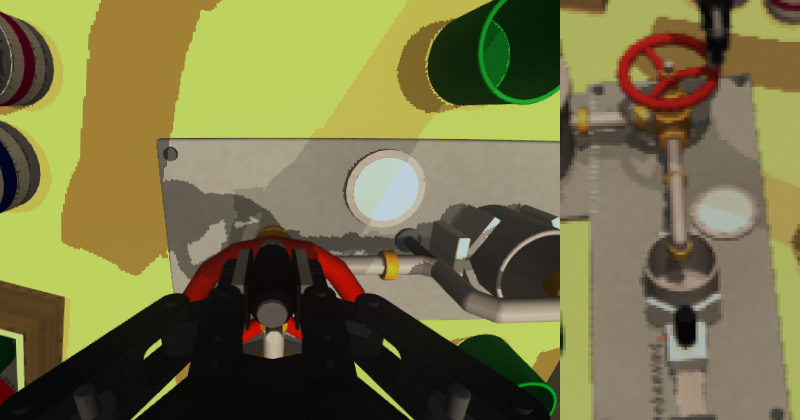

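The handle is held at the stop's bearing after two turns (wrist (270,300)). The tin is still nipped under the spout (side crop (680,270)).

```bash
python3 -c "
from rig import bot
print(bot.hand_in())"
```

```text
the job is handed in; nothing more can be done
None
```

I handed the job in at about 24.5 s on the robot's clock: the tin is nipped under the spout, the valve was closed to its stop and backed off two full turns (within about 0.03 rad by the tool position), and the handle is still gripped at about 40 N. The hand-in returned no verdict, and I judged the final nip from the camera view, not from a force reading.

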